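# Nest the corner guard offcuts for putting away

### The arm

A 7-joint arm with a two-finger parallel gripper is mounted at the origin on a cart in front of the work surface, level with it; the furniture and walls round the work are solid. World frame = base frame: x ahead of the robot, y to its left, z up, the work surface at z = 0. Lengths are in m, angles in rad, forces in N, time in s.
With the tool pointing down it reaches from about 0.425 to 0.825 m from the base axis. Payload 3.6 kg.
Tool frame: the origin (TCP) lies at the centre of the arm's flange, where the gripper is bolted on; the fingertips stand robot.nose_length ahead of it and the grasp point (between the pads) lies 167 mm ahead of it (robot.nose_length is the distance from the TCP to the fingertips, in m); z points along the fingers, x is the direction in which the jaws open and shut, and the axes are right-handed (so a half turn about z gives the same grasp; the last joint's range is limited). The gripper opens to 93 mm and grips with 3 to 60 N. Pads are 15 mm wide; open, the fingers measure 128 mm over their backs; the gripper's body (75 mm by 188 mm) begins 65 mm behind the grasp point.
Start: joints at [1.137, 0.615, -0.013, 1.423, 0.008, 1.103, -0.04], TCP at [0.258, -0.597, 0.405] pointing down, gripper open.
Joint ranges: [-3.12, 3.12], [-0.3, 2.06], [-1.34, 1.32], [0.26, 2.42], [-1.36, 4.5], [0.01, 1.98], [-2.84, 2.84]. Speed limits (rad/s): [2.79, 2.79, 3.14, 3.14, 3.14, 3.14, 3.14].

### API

Orientations are given as a rotation vector (axis times angle).
In Python, from plant import robot, viewer gives the robot as it stands.
- The arm moves only by the tool carry_out, never from a script. Its argument "series" is a list of rows, each an object of numbers: "rx", "ry", "rz": the turn, a rotation vector about the tool's x, y, z in degrees; "dx", "dy", "dz": the shift along the tool's x, y, z in cm; "hand": the finger opening in cm, from 0 to 9.3. A call has 1 to 8 rows; each row is the pose to reach, as a shift and turn from the pose measured when the call began, along the tool's axes at that moment; what a row does not reach only later rows make up. A row lasts 1/10 s, in which the tool goes at most 50 mm and 8.59 degrees, less where a joint would pass 70% of its speed; a pose out of reach is approached as far as the arm can. A call with a gripper value outside its range is refused whole. The fingers move at their own pace and stop on an object; the grip force is fixed at half the most. Time passes only in rows, so rows that repeat a pose let the fingers close. It gives the time, the measured TCP pose, the force and the opening at its end, in the units of the state.
- robot.read_state(): the state, without advancing time (a new reading comes with each control period).
- viewer.snapshot(name): name is "side" or "top" or "wrist"; returns the picture (420x560x3 uint8, blue, green, red); there is no depth.
- viewer.calibration(name): a dict with "fx", "fy", "cx", "cy" (pixels), "dist_coeffs" ([k1, k2, p1, p2, k3] as OpenCV has them; the pictures are not rectified), "eye" and "orientation" of the camera in the world. Camera axes: x right, y up, looking along -z (the intrinsics and any distortion apply to the point x, -y, -z); pixel columns grow to the right and rows downward; lengths in m; the calibration is good to about 2 mm. A picture is of the moment at which its call begins: read the wrist's pose just before it. calibration takes no time and is no camera call; for the wrist camera it gives the pose at the moment of the call.
- robot.job_done(): hands the job in, once; it reports no verdict.
Trained networks look in the newest picture that a camera, given by its name, has taken for a name from the list of things; names that differ only in an ending like _2 or _b are one class to them, and where a whole thing is asked for, a point or a joint stands for the part that bears it (a point fixed in the world has none). Each returns a list of dicts, best first, with "confidence" (0 to 1); they miss things now and then, are a little off and sometimes report something else, mostly with a low value. They report only what shows in the picture. A call takes as long as a camera call. They do not tell look-alikes from the thing itself.
- viewer.cut_out(query, camera): "mask" (420x560 bool, what is visible of it) and "bbox" ([left, top, right, bottom] in pixels, round what is visible of it).
The state is a dict: "time_s": time; "joint_pos": joint angles; "qd": joint speeds; "joint_torque": joint torques, N m; "ee_pos": TCP position; "eef_rot": TCP orientation; "ft_force": force on the tool from outside, world axes, zero at the start; "wrist_torque": the same for the moment, N m; "grip_width": finger opening in m.
Only numpy, scipy, OpenCV 4.12 (cv2) and the standard library are available. Lean on these libraries where they do the work, as an engineer would, in place of code of your own. Each camera call takes 0.05 s, during which the arm holds its last target.

### The job

These offcuts of tile corner guard are to be put away nested. Lay the blue corner guard over the short steel one, ridge on ridge and legs aligned, fully down and about centred along its length, and let go. Leave the black guard, which is bent too wide to fit, and the cream mug where they are.

Things in the scene. Friction and masses are not known exactly. Their poses are not given: they have to be found in the camera images.
- blue_guard: Blue painted metal corner guard, the one to move: a right-angled angle section, two legs 40 mm wide and 4 mm thick, 64 mm long, 100 g, with two small screw holes in each leg. It stands like a roof on its two leg edges, ridge up: 57 mm wide over the leg edges, ridge 31 mm high. Its flat end faces, 64 mm apart, can be gripped from above near the ridge. Origin: middle of its underside, at the height of the leg edges; x runs along the ridge, z up.
- steel_guard: Short bare steel corner guard, loose, 250 g, on which the blue one goes: the same right-angled section (legs 40 mm wide, 4 mm thick, ridge 31 mm high) but only 40 mm long, one screw hole in each leg, standing on its leg edges with the ridge up. Origin: middle of its underside; x runs along the ridge, z up. When nested, the origin of the blue guard is 5.7 mm above this one and the blue guard stands out 12 mm at each end.
- black_guard: Black corner guard, a bystander to be left alone: 64 mm long, legs 40 mm wide, but bent to a wide 120 degrees, ridge 23 mm high, 69 mm wide. Origin: middle of its underside; x runs along the ridge, z up. Blue and black may have swapped sides.
- mug: Cream stoneware mug standing on its rim, 71 mm across, 106 mm with the handle, 85 mm high, a bystander. Origin: at worktop height, midway along body and handle together. (A small salt shaker, not listed, stands farther back on the left.)
Mind the look-alikes: they are no part of the job. There is more than one size of the blue_guard; the one meant has the size given above.

How it is judged:
By the outcome, as a careful person would: the job done as asked, in the order asked, and still so for the second after the job is handed in, with the robot touching nothing.
It also fails if it takes over 35 s, if anything falls off the work surface, if the arm or the gripper's body presses on something with over 40 N, if the wrist force passes 120 N, or if a joint passes its speed limit or range.

## Working session

There is one attempt and no reset: what is moved stays moved. The work goes in short steps, Python scripts to look and compute and a tool call to move; the robot and the scene stay as the last step left them, time stands still between calls to the robot, and variables do not carry over. Pictures are saved under pics/ and viewed, and the job is handed in when it is done.

Besides the shell and the picture viewer there is one more tool, called after ">>>" by a JSON object that holds its "method" and its "body". carry_out: Moves the arm, as the interface text tells. Its arguments: {"type":"object","properties":{"series":{"type":"array","items":{"type":"object","properties":{"rx":{"type":"number"},"ry":{"type":"number"},"rz":{"type":"number"},"dx":{"type":"number"},"dy":{"type":"number"},"dz":{"type":"number"},"hand":{"type":"number"}}}}},"required":["series"]}

```bash
mkdir -p pics; ls
python3 - <<'E'
from plant import robot, viewer
import cv2
s=robot.read_state(); print(s['time_s'],s['ee_pos'],s['eef_rot'],s['grip_width'],robot.nose_length)
for n in ('side','top','wrist'):
    c=viewer.calibration(n); print(n,c)
    cv2.imwrite(f'pics/{n}0.png',viewer.snapshot(n))
E
```

```text
pics
0.0 [ 0.25768424 -0.59639162  0.40360415] [-2.62420714  1.72469447  0.0033401 ] 0.0931689980117313 0.1861
side {'fx': 433.610013788459, 'fy': 433.610013788459, 'cx': 280.9068012438452, 'cy': 210.18407409517454, 'dist_coeffs': array([-0.03627515,  0.        ,  0.        ,  0.        ,  0.        ]), 'eye': array([ 0.43746629, -0.44939271,  0.81509878]), 'orientation': array([ 0.53929405, -0.0906791 , -0.341453  ])}
top {'fx': 400.8630509503324, 'fy': 400.8630509503324, 'cx': 272.41952980038985, 'cy': 210.35030565505923, 'dist_coeffs': array([-0.11528683,  0.        ,  0.        ,  0.        ,  0.        ]), 'eye': array([ 0.46034695, -0.00702827,  0.89015976]), 'orientation': array([ 0.07381893, -0.10772721, -1.57837013])}
wrist {'fx': 303.97809065731894, 'fy': 303.97809065731894, 'cx': 279.9332034867714, 'cy': 210.13583134643537, 'dist_coeffs': array([-0.06113227,  0.        ,  0.        ,  0.        ,  0.        ]), 'eye': array([ 0.33234594, -0.56408309,  0.38331898]), 'orientation': array([-0.26063915,  0.17456704, -1.15255316])}
```

View pics/top0.png

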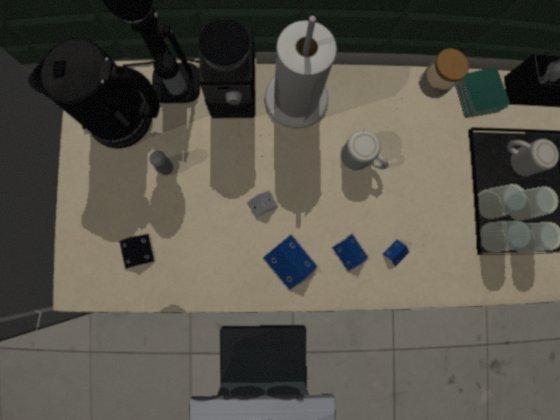

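View pics/side0.png

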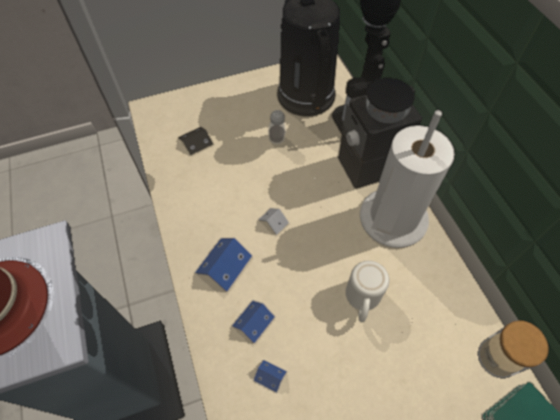

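View pics/wrist0.png

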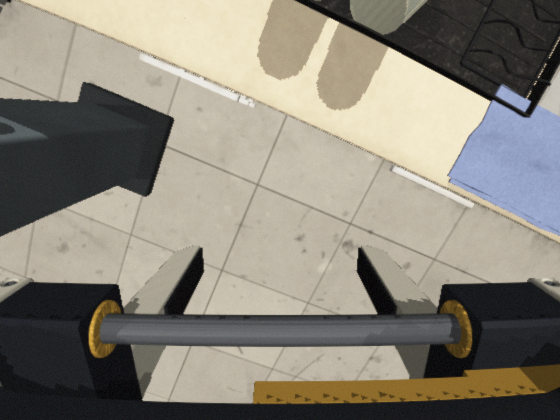

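```bash
cat > h.py <<'E'
from plant import robot, viewer
import numpy as np, cv2
from scipy.spatial.transform import Rotation as R
from scipy.optimize import minimize
def proj(P,c):
    q=R.from_rotvec(c['orientation']).inv().apply(np.atleast_2d(P)-c['eye'])*[1,-1,-1]
    K=np.array([[c['fx'],0,c['cx']],[0,c['fy'],c['cy']],[0,0,1]])
    return cv2.projectPoints(q.reshape(-1,1,3),np.zeros(3),np.zeros(3),K,c['dist_coeffs'])[0].reshape(-1,2)
def ray(uv,c,z=0.):
    K=np.array([[c['fx'],0,c['cx']],[0,c['fy'],c['cy']],[0,0,1]])
    n=cv2.undistortPoints(np.array(uv,float).reshape(-1,1,2),K,c['dist_coeffs']).reshape(-1,2)
    d=R.from_rotvec(c['orientation']).apply(np.c_[n[:,0],-n[:,1],-np.ones(len(n))])
    return c['eye']+d*((z-c['eye'][2])/d[:,2])[:,None]
def guard(L,W=.0566,H=.031,cap=.0028):
    # section outer outline: ridge, leg outer corner, leg inner foot
    s=[(0,H),(W/2,cap),(W/2-cap,0),(-W/2+cap,0),(-W/2,cap)]
    return np.array([(sx*L/2,y,z) for sx in(-1,1) for y,z in s])
def place(V,x,y,yaw,z=0): return R.from_euler('z',yaw).apply(V)+[x,y,z]
def sil(P,c,S=4):
    m=np.zeros((420*S,560*S),np.uint8)
    h=cv2.convexHull((((proj(P,c)+.5)*S)).astype(np.float32))
    cv2.fillPoly(m,[np.round(h).astype(np.int32)],255)
    return cv2.resize(m,(560,420),interpolation=cv2.INTER_AREA)/255.
def fit(masks,V,x0,z=0):
    def f(p):
        e=0
        for m,c in masks:
            s=sil(place(V,p[0],p[1],p[2],z),c); e+=1-np.minimum(s,m).sum()/np.maximum(s,m).sum()
        return e/len(masks)
    best=None
    for k in range(0,180,20) if len(x0)==2 else [0]:
        y0=x0[2] if len(x0)==3 else np.radians(k)
        p=np.array([x0[0],x0[1],y0])
        r=minimize(f,p,method='Nelder-Mead',options=dict(initial_simplex=p+np.array([[0,0,0],[.006,0,0],[0,.006,0],[0,0,.2]]),xatol=1e-4,fatol=1e-4))
        if best is None or r.fun<best.fun: best=r
    return best
E
cat > a.py <<'E'
from h import *
ims={}
for cam in('top','side'):
    ims[cam]=viewer.snapshot(cam)
    c=viewer.calibration(cam)
    for q in('blue_guard','steel_guard','black_guard','mug'):
        for i,d in enumerate(viewer.cut_out(q,cam)):
            m=d['mask']; b=d['bbox']; cen=np.argwhere(m).mean(0)[::-1]
            print(cam,q,i,round(d['confidence'],2),np.round(b),m.sum(),ray([cen],c,.015)[0].round(3))
            np.save(f'm_{cam}_{q}_{i}.npy',m)
print(robot.read_state()['time_s'])
t=ims['top'][180:300,230:430]; cv2.imwrite('pics/topz.png',cv2.resize(t,None,fx=4,fy=4,interpolation=cv2.INTER_CUBIC))
t=ims['side'][190:400,180:320]; cv2.imwrite('pics/sidez.png',cv2.resize(t,None,fx=2.8,fy=2.8,interpolation=cv2.INTER_CUBIC))
E
python3 a.py
```

```text
top blue_guard 0 0.77 [264. 235. 316. 289.] 1577 [ 0.448 -0.064  0.015]
top blue_guard 1 0.76 [382. 243. 411. 264.] 400 [ 0.468 -0.3    0.015]
top blue_guard 2 0.68 [332. 235. 366. 269.] 687 [ 0.467 -0.195  0.015]
top steel_guard 0 0.79 [251. 194. 274. 215.] 454 [ 0.578 -0.002  0.015]
top black_guard 0 0.65 [122. 234. 155. 268.] 947 [0.475 0.273 0.015]
top black_guard 1 0.16 [338. 131. 388. 171.] 1390 [ 0.695 -0.232  0.015]
top mug 0 0.75 [341. 130. 390. 168.] 1320 [ 0.695 -0.232  0.015]
side blue_guard 0 0.87 [257. 360. 288. 391.] 597 [ 0.464 -0.307  0.015]
side blue_guard 1 0.84 [194. 237. 252. 292.] 1633 [ 0.452 -0.069  0.015]
side blue_guard 2 0.61 [234. 302. 271. 344.] 919 [ 0.47  -0.201  0.015]
side steel_guard 0 0.97 [258. 209. 290. 231.] 414 [ 0.578 -0.011  0.015]
side black_guard 0 0.89 [180. 130. 213. 154.] 557 [0.476 0.261 0.015]
side mug 0 0.87 [345. 264. 392. 319.] 1753 [ 0.696 -0.214  0.015]
0.65
```

```bash
cat > b.py <<'E'
from h import *
cs={k:viewer.calibration(k) for k in('top','side')}
J={'mid':(('blue_guard_2','blue_guard_2'),(.468,-.198),[.04,.045,.05,.058,.064,.07]),
'big':(('blue_guard_0','blue_guard_1'),(.45,-.067),[.064,.09,.1]),
'small':(('blue_guard_1','blue_guard_0'),(.466,-.303),[.032,.04,.064]),
'steel':(('steel_guard_0','steel_guard_0'),(.578,-.006),[.04,.048])}
for n,(f,x0,Ls) in J.items():
    ms=[(np.load(f'm_top_{f[0]}.npy').astype(float),cs['top']),(np.load(f'm_side_{f[1]}.npy').astype(float),cs['side'])]
    for L in Ls:
        r=fit(ms,guard(L),x0); print(n,L,r.x[:2].round(4),np.degrees(r.x[2]).round(1),round(r.fun,3))
E
python3 b.py
```

```text
mid 0.04 [ 0.4696 -0.1973] 119.5 0.252
mid 0.045 [ 0.4702 -0.1968] 121.1 0.188
mid 0.05 [ 0.4701 -0.1968] 122.8 0.154
mid 0.058 [ 0.4688 -0.197 ] 32.4 0.071
mid 0.064 [ 0.4688 -0.1973] 211.6 0.108
mid 0.07 [ 0.4696 -0.1964] 31.8 0.179
big 0.064 [ 0.4502 -0.065 ] 62.8 0.475
big 0.09 [ 0.4515 -0.064 ] 38.4 0.303
big 0.1 [ 0.4498 -0.0646] 53.6 0.3
small 0.032 [ 0.4671 -0.304 ] 44.1 0.262
small 0.04 [ 0.4665 -0.305 ] 38.7 0.26
small 0.064 [ 0.4667 -0.3032] 175.2 0.478
steel 0.04 [ 0.5785 -0.003 ] 25.3 0.125
steel 0.048 [ 0.5769 -0.004 ] 24.5 0.252
```

View pics/topz.png

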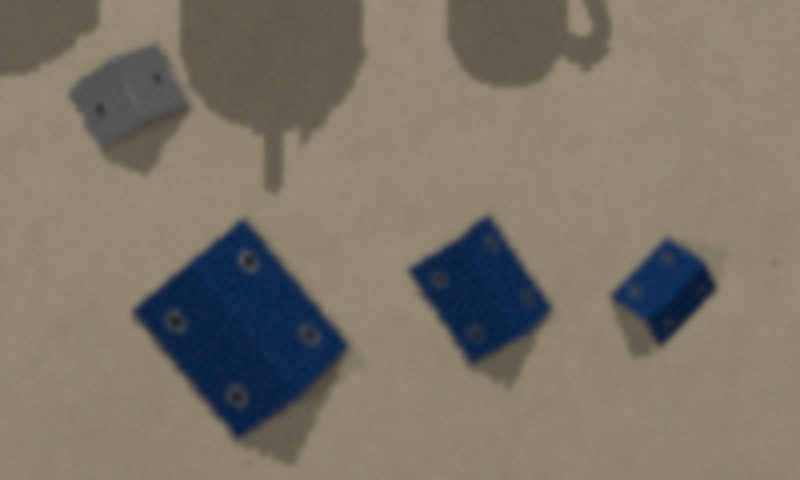

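View pics/sidez.png

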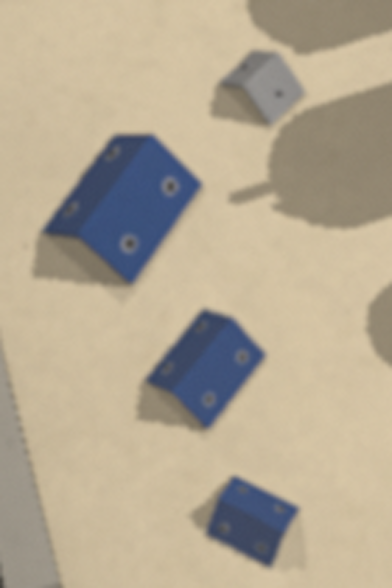

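```bash
cat > go.py <<'E'
from h import *
def delta(xyz,yaw,grasp=True):
    """target: grasp-point xyz (tool down), jaw-axis yaw deg mod 180"""
    s=robot.read_state(); T=R.from_rotvec(s['eef_rot']); p=np.array(s['ee_pos'])
    best=None
    for k in(0,180):
        Y=R.from_euler('z',yaw+k,degrees=True)*R.from_euler('x',180,degrees=True)
        rv=(T.inv()*Y).as_rotvec(degrees=True)
        if best is None or np.linalg.norm(rv)<np.linalg.norm(best[0]): best=(rv,Y)
    t=np.array(xyz)+[0,0,.167 if grasp else 0]
    d=T.inv().apply(t-p)*100
    print('now TCP',p.round(4),'jaw yaw',np.degrees(np.arctan2(*T.as_matrix()[[1,0],0])).round(2),'tilt',np.degrees(np.arccos(-T.as_matrix()[2,2])).round(2),'j',np.round(s['joint_pos'],2),'t',s['time_s'],'w',s['grip_width'],'F',np.round(s['ft_force'],1))
    print('shift cm',d.round(2),'turn deg',best[0].round(2))
E
python3 -c "
from go import *
delta([.469,-.197,.15],32)"
```

```text
now TCP [ 0.2578 -0.5967  0.4048] jaw yaw -66.63 tilt 0.0 j [ 1.14  0.61 -0.01  1.42  0.01  1.1  -0.04] t 0.65 w 0.09343604807797086 F [-0.1 -0.9 -0.6]
shift cm [-28.31 -35.24   8.78] turn deg [-0.   -0.   81.37]
```

>>> {"method": "carry_out", "body": {"series": [{"dx":-28.3,"dy":-35.2,"dz":8.8,"rz":-98.6,"hand":9.3},{"dx":-28.3,"dy":-35.2,"dz":8.8,"rz":-98.6,"hand":9.3},{"dx":-28.3,"dy":-35.2,"dz":8.8,"rz":-98.6,"hand":9.3},{"dx":-28.3,"dy":-35.2,"dz":8.8,"rz":-98.6,"hand":9.3},{"dx":-28.3,"dy":-35.2,"dz":8.8,"rz":-98.6,"hand":9.3},{"dx":-28.3,"dy":-35.2,"dz":8.8,"rz":-98.6,"hand":9.3},{"dx":-28.3,"dy":-35.2,"dz":8.8,"rz":-98.6,"hand":9.3},{"dx":-28.3,"dy":-35.2,"dz":8.8,"rz":-98.6,"hand":9.3}]}}

```text
invalid input
```

```bash
python3 -c "
from go import *
delta([.469,-.197,.15],32)"
```

```text
now TCP [ 0.2578 -0.5967  0.4048] jaw yaw -66.63 tilt 0.0 j [ 1.14  0.61 -0.01  1.42  0.01  1.1  -0.04] t 0.65 w 0.09343604807797086 F [-0.1 -0.9 -0.6]
shift cm [-28.31 -35.24   8.78] turn deg [-0.   -0.   81.37]
```

>>> {"method": "carry_out", "body": {"series": [{"dx":-28.3,"dy":-35.2,"dz":8.8,"rx":0,"ry":0,"rz":-98.6,"hand":9.3},{"dx":-28.3,"dy":-35.2,"dz":8.8,"rx":0,"ry":0,"rz":-98.6,"hand":9.3},{"dx":-28.3,"dy":-35.2,"dz":8.8,"rx":0,"ry":0,"rz":-98.6,"hand":9.3},{"dx":-28.3,"dy":-35.2,"dz":8.8,"rx":0,"ry":0,"rz":-98.6,"hand":9.3},{"dx":-28.3,"dy":-35.2,"dz":8.8,"rx":0,"ry":0,"rz":-98.6,"hand":9.3},{"dx":-28.3,"dy":-35.2,"dz":8.8,"rx":0,"ry":0,"rz":-98.6,"hand":9.3},{"dx":-28.3,"dy":-35.2,"dz":8.8,"rx":0,"ry":0,"rz":-98.6,"hand":9.3},{"dx":-28.3,"dy":-35.2,"dz":8.8,"rx":0,"ry":0,"rz":-98.6,"hand":9.3}]}}

```text
time_s: 1.45
ee_pos: [0.4418, -0.2479, 0.3284]
eef_rot: [3.14, 0.067, 0.002]
ft_force: [0.4, -0.1, 0.8]
grip_width: 0.0927
```

```bash
python3 -c "
from go import *
delta([.469,-.197,.15],32)"
```

```text
now TCP [ 0.4418 -0.2479  0.3284] jaw yaw 2.44 tilt 0.08 j [ 0.71  0.51 -0.35  1.92  0.25  0.75  0.26] t 1.45 w 0.09269932121764601 F [ 0.4 -0.1  0.8]
shift cm [ 2.93 -4.97  1.14] turn deg [  0.06  -0.05 -29.56]
```

>>> {"method": "carry_out", "body": {"series": [{"dx":2.9,"dy":-5.0,"dz":1.1,"rx":0,"ry":0,"rz":-29.6,"hand":9.3},{"dx":2.9,"dy":-5.0,"dz":1.1,"rx":0,"ry":0,"rz":-29.6,"hand":9.3},{"dx":2.9,"dy":-5.0,"dz":1.1,"rx":0,"ry":0,"rz":-29.6,"hand":9.3},{"dx":2.9,"dy":-5.0,"dz":1.1,"rx":0,"ry":0,"rz":-29.6,"hand":9.3},{"dx":2.9,"dy":-5.0,"dz":1.1,"rx":0,"ry":0,"rz":-29.6,"hand":9.3},{"dx":2.9,"dy":-5.0,"dz":1.1,"rx":0,"ry":0,"rz":-29.6,"hand":9.3}]}}

```text
time_s: 2.05
ee_pos: [0.4687, -0.197, 0.3175]
eef_rot: [3.019, 0.863, 0.002]
ft_force: [-0.6, -0.4, -0.2]
grip_width: 0.0928
```

```bash
cat > w.py <<'E'
from go import *
import sys
c=viewer.calibration('wrist'); im=viewer.snapshot('wrist'); cv2.imwrite('pics/'+sys.argv[1]+'.png',im)
print(c['eye'],c['orientation'])
for q,L,x0 in(('blue_guard',.064,(.469,-.197)),('steel_guard',.04,(.578,-.003))):
    for i,d in enumerate(viewer.cut_out(q,'wrist')):
        m=d['mask'];cen=np.argwhere(m).mean(0)[::-1]; g=ray([cen],c,.015)[0]
        print(q,round(d['confidence'],2),np.round(d['bbox']),g.round(3))
        if np.hypot(*(g[:2]-x0))<.04:
            for LL in (L,L-.004,L+.004):
                r=fit([(m.astype(float),c)],guard(LL),tuple(g[:2])); print('  fit',LL,r.x[:2].round(4),np.degrees(r.x[2]).round(1),round(r.fun,3))
delta([.469,-.197,.15],32)
E
python3 w.py w1
```

```text
[ 0.4254029  -0.1278302   0.29699384] [-0.28930621 -0.0835192   0.55374042]
blue_guard 0.95 [204. 258. 255. 311.] [ 0.467 -0.297  0.015]
blue_guard 0.72 [242. 172. 317. 231.] [ 0.466 -0.194  0.015]
  fit 0.064 [ 0.4683 -0.1978] 33.5 0.024
  fit 0.06 [ 0.468  -0.1979] 33.1 0.065
  fit 0.068 [ 0.4676 -0.1981] 213.4 0.079
blue_guard 0.71 [287.  18. 412. 121.] [ 0.45  -0.062  0.015]
steel_guard 0.85 [461.  58. 528. 123.] [ 0.577 -0.004  0.015]
  fit 0.04 [ 0.5778 -0.0028] 26.9 0.171
  fit 0.036000000000000004 [ 0.5785 -0.0024] 206.3 0.125
  fit 0.044 [ 0.5788 -0.0021] 26.2 0.229
now TCP [ 0.4686 -0.1969  0.3175] jaw yaw 31.97 tilt 0.1 j [ 0.68  0.55 -0.48  1.92  0.37  0.75  0.54] t 2.2 w 0.09292783921250553 F [-0.1  0.1  0.4]
shift cm [0.03 0.03 0.05] turn deg [ 0.1  -0.04 -0.03]
```

View pics/w1.png

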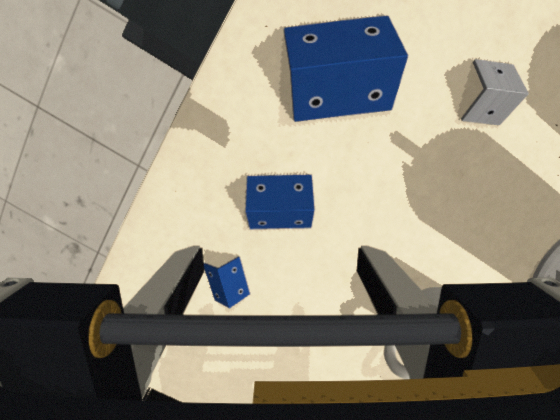

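```bash
python3 -c "
from go import *
delta([.4685,-.1977,.024],33)"
```

```text
now TCP [ 0.4686 -0.1969  0.3175] jaw yaw 31.97 tilt 0.1 j [ 0.68  0.55 -0.48  1.92  0.37  0.75  0.54] t 2.2 w 0.09292783921250553 F [-0.1  0.1  0.4]
shift cm [-0.06  0.04 12.65] turn deg [ 0.1  -0.04 -1.03]
```

>>> {"method": "carry_out", "body": {"series": [{"dx":0,"dy":0,"dz":5,"rx":0.1,"ry":0,"rz":-1.0,"hand":9.3},{"dx":0,"dy":0,"dz":9,"rx":0.1,"ry":0,"rz":-1.0,"hand":9.3},{"dx":-0.05,"dy":0.05,"dz":11.5,"rx":0.1,"ry":0,"rz":-1.0,"hand":9.3},{"dx":-0.05,"dy":0.05,"dz":12.6,"rx":0.1,"ry":0,"rz":-1.0,"hand":9.3},{"dx":-0.05,"dy":0.05,"dz":12.65,"rx":0.1,"ry":0,"rz":-1.0,"hand":9.3}]}}

```text
time_s: 2.7
ee_pos: [0.4685, -0.1975, 0.1901]
eef_rot: [-3.011, -0.891, 0.002]
ft_force: [-0.5, 0.1, 0.2]
grip_width: 0.0927
```

```bash
python3 w.py w2
```

```text
[ 0.4239544  -0.12913782  0.16985545] [-0.2860328  -0.08377679  0.57227441]
blue_guard 0.85 [219. 218. 342. 299.] [ 0.465 -0.191  0.015]
  fit 0.064 [ 0.4688 -0.1977] 32.5 0.035
  fit 0.06 [ 0.4691 -0.1973] 212.3 0.064
  fit 0.068 [ 0.469  -0.1977] 33.0 0.091
blue_guard 0.78 [304.   1. 543. 127.] [ 0.458 -0.072  0.015]
blue_guard 0.56 [161. 347. 232. 404.] [ 0.466 -0.292  0.015]
now TCP [ 0.4693 -0.1978  0.1923] jaw yaw 32.96 tilt 0.18 j [ 0.58  0.75 -0.34  2.01  0.53  0.46  0.42] t 2.85 w 0.09274934676461043 F [-0.4 -0.9 -0.4]
shift cm [  0.05  -0.06 -12.47] turn deg [ 0.11 -0.13  0.96]
```

View pics/w2.png

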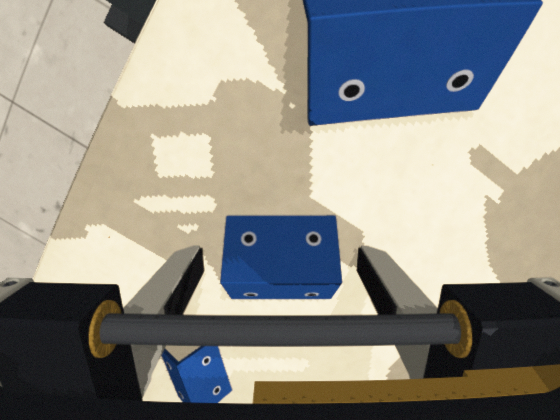

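>>> {"method": "carry_out", "body": {"series": [{"dx":0,"dy":0,"dz":0,"rx":0,"ry":0,"rz":0,"hand":6.8},{"dx":0,"dy":0,"dz":0,"rx":0,"ry":0,"rz":0,"hand":6.0},{"dx":0,"dy":0,"dz":0,"rx":0,"ry":0,"rz":0,"hand":5.5},{"dx":0,"dy":0,"dz":0,"rx":0,"ry":0,"rz":0,"hand":5.5},{"dx":0,"dy":0,"dz":0,"rx":0,"ry":0,"rz":0,"hand":5.5},{"dx":0,"dy":0,"dz":0,"rx":0,"ry":0,"rz":0,"hand":5.5}]}}

```text
time_s: 3.45
ee_pos: [0.4693, -0.1979, 0.1925]
eef_rot: [3.011, 0.89, 0.004]
ft_force: [-0.5, -0.3, 3.0]
grip_width: 0.0629
```

>>> {"method": "carry_out", "body": {"series": [{"dx":0,"dy":0,"dz":-3,"rx":0,"ry":0,"rz":0,"hand":5.5},{"dx":0,"dy":0,"dz":-7,"rx":0,"ry":0,"rz":0,"hand":5.5},{"dx":0,"dy":0,"dz":-11,"rx":0,"ry":0,"rz":0,"hand":5.5},{"dx":0,"dy":0,"dz":-12,"rx":0,"ry":0,"rz":0,"hand":5.5},{"dx":0,"dy":0,"dz":-12,"rx":0,"ry":0,"rz":0,"hand":5.5}]}}

```text
time_s: 3.95
ee_pos: [0.4691, -0.1979, 0.3136]
eef_rot: [3.009, 0.889, 0.008]
ft_force: [-0.3, -1.0, -1.3]
grip_width: 0.0636
```

```bash
python3 -c "
from go import *
for n in('wrist','side'): cv2.imwrite(f'pics/{n}3.png',viewer.snapshot(n))
delta([.5783,-.0026,.1],25.5)"
```

```text
now TCP [ 0.4682 -0.1979  0.3112] jaw yaw 32.94 tilt 0.02 j [ 0.69  0.56 -0.49  1.93  0.38  0.74  0.55] t 4.05 w 0.06295535649698561 F [-0.6  0.4 -0.5]
shift cm [ 19.86 -10.4    4.42] turn deg [ 0.02 -0.02  7.44]
```

View pics/wrist3.png

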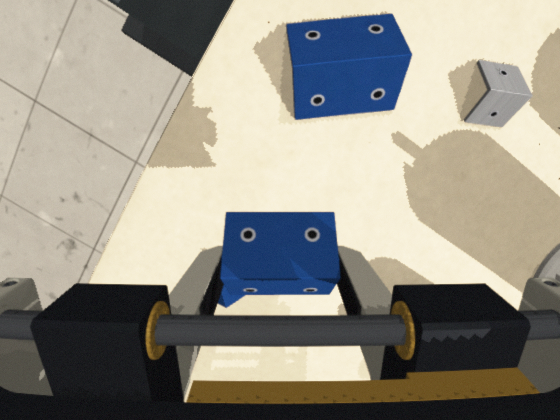

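View pics/side3.png

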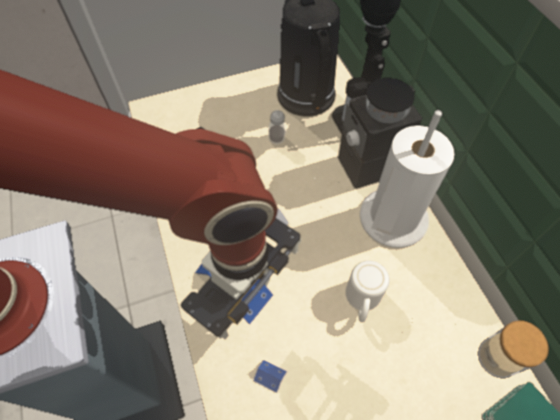

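```bash
cat > h2.py <<'E'
from go import *
S2=np.sqrt(.5)
def faces(L,t=.004,w=.040):
    # outline section (y,z): apex, outer foot corner, inner foot corner, inner apex
    H=w*S2+t*S2*0; 
    H=(w+t)*S2  # 31.1mm: foot lowest corner at 0
    A=(0,H); B=(w*S2,H-w*S2); C=((w-t)*S2,H-(w+t)*S2); D=(0,H-2*t*S2)
    m=lambda p:(-p[0],p[1])
    F=[]
    for s in(1,-1):
        q=[p if s==1 else m(p) for p in(A,B,C,D)]
        for a,b in((0,1),(1,2),(2,3)):
            F.append([(-L/2,*q[a]),(L/2,*q[a]),(L/2,*q[b]),(-L/2,*q[b])])
        for e in(-1,1): F.append([(e*L/2,*p) for p in q])
    return np.array(F)
def sil2(F,tf,c,S=4):
    P=proj(tf(F.reshape(-1,3)),c).reshape(-1,4,2)
    m=np.zeros((420*S,560*S),np.uint8)
    for q in P: cv2.fillConvexPoly(m,np.round((q+.5)*S).astype(np.int32),255)
    return cv2.resize(m,(560,420),interpolation=cv2.INTER_AREA)/255.
def fit2(masks,F,mk,p0,step):
    def f(p):
        e=0
        for m,c in masks:
            s=sil2(F,mk(p),c); e+=1-np.minimum(s,m).sum()/np.maximum(s,m).sum()
        return e/len(masks)
    p0=np.array(p0,float)
    for _ in range(2):
        r=minimize(f,p0,method='Nelder-Mead',options=dict(initial_simplex=np.vstack([p0,p0+np.diag(step)]),xatol=5e-5,fatol=1e-5,maxiter=400)); p0=r.x
    return r
flat=lambda p:(lambda V:R.from_euler('z',p[2]).apply(V)+[p[0],p[1],0])
def held(T,p):  # params: along-jaw, across(tool y), origin depth along tool z (from TCP), roll about jaw, yaw
    def mk(q):
        G=R.from_euler('x',180,degrees=True)*R.from_euler('xz',[q[3],q[4]])
        return lambda V:T.apply(G.apply(V)+[q[0],q[1],q[2]])+p
    return mk
E
cat > m.py <<'E'
from h2 import *
import sys
s=robot.read_state(); T=R.from_rotvec(s['eef_rot']);p=np.array(s['ee_pos']); c=viewer.calibration('wrist'); im=viewer.snapshot('wrist')
ov=im.copy()
cs={k:viewer.calibration(k) for k in('top','side')}
for d in viewer.cut_out('steel_guard','wrist'):
    m=d['mask'].astype(float);print('steel',round(d['confidence'],2),np.round(d['bbox']))
    if d['confidence']<.3: continue
    r=fit2([(m,c)],faces(.04),flat,[.578,-.003,.45],[.004,.004,.1]); print(' wrist',r.x[:2].round(4),np.degrees(r.x[2]).round(2),round(r.fun,3))
    ov[cv2.Canny((sil2(faces(.04),flat(r.x),c)*255).astype(np.uint8),50,150)>0]=(0,0,255)
    old=[(np.load(f'm_{k}_steel_guard_0.npy').astype(float),cs[k]) for k in cs]
    for o in old+[None]:
        ms=[o] if o else old+[(m,c)]
        r=fit2(ms,faces(.04),flat,[.578,-.003,.45],[.004,.004,.1]); print(' fixed/all',r.x[:2].round(4),np.degrees(r.x[2]).round(2),round(r.fun,3))
    break
for d in viewer.cut_out('blue_guard','wrist'):
    m=d['mask']; b=d['bbox']; print('blue',round(d['confidence'],2),np.round(b))
    if not(200<np.mean([b[0],b[2]])<360 and np.mean([b[1],b[3]])>190): continue
    r=fit2([(m.astype(float),c)],faces(.064),held(T,p),[0,0,.192,0,0],[.003,.003,.004,.08,.05]); q=r.x
    print(' held: jaw,y,z mm',(q[:3]*1e3).round(2),'roll,yaw',np.degrees(q[3:]).round(2),round(r.fun,3))
    ov[cv2.Canny((sil2(faces(.064),held(T,p)(q),c)*255).astype(np.uint8),50,150)>0]=(0,0,255)
    ov[cv2.Canny((m*255).astype(np.uint8),50,150)>0]=(0,255,0)
cv2.imwrite('pics/'+sys.argv[1]+'.png',ov)
delta([.5783,-.0026,.1],25.5)
E
python3 m.py m1
```

```text
steel 0.77 [467.  63. 536. 127.]
 wrist [ 0.577  -0.0029] 27.42 0.052
 fixed/all [ 0.5783 -0.0028] 27.75 0.053
 fixed/all [ 0.5758 -0.0051] 28.07 0.095
 fixed/all [ 0.5775 -0.003 ] 26.6 0.095
blue 0.91 [289.  15. 416. 124.]
blue 0.8 [220. 210. 342. 296.]
 held: jaw,y,z mm [-1.1000e-01  3.6000e-01  1.9644e+02] roll,yaw [-0.08  0.01] 0.016
blue 0.64 [217. 289. 249. 312.]
 held: jaw,y,z mm [-92.88 227.92 514.72] roll,yaw [ 57.42 -13.48] 0.444
now TCP [ 0.4684 -0.1977  0.3107] jaw yaw 32.96 tilt 0.04 j [ 0.69  0.56 -0.49  1.93  0.38  0.74  0.55] t 4.2 w 0.06340576341862972 F [ 0.2  0.2 -1.9]
shift cm [ 19.84 -10.39   4.38] turn deg [-0.04  0.    7.46]
```

View pics/m1.png

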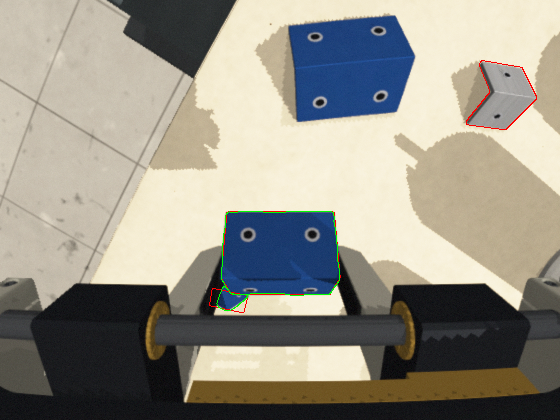

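```bash
python3 -c "
from go import *
c=viewer.calibration('top')
print('towel base', ray([(297,100),(297,125),(265,98),(328,98),(230,117)],c).round(3))
delta([.605,-.058,.11],27)"
```

```text
towel base [[ 0.822 -0.087  0.   ]
 [ 0.761 -0.086  0.   ]
 [ 0.827 -0.012  0.   ]
 [ 0.828 -0.16   0.   ]
 [ 0.781  0.069  0.   ]]
now TCP [ 0.4684 -0.1977  0.3107] jaw yaw 32.96 tilt 0.04 j [ 0.69  0.56 -0.49  1.93  0.38  0.74  0.55] t 4.2 w 0.06340576341862972 F [ 0.2  0.2 -1.9]
shift cm [19.06 -4.29  3.38] turn deg [-0.04  0.    5.96]
```

>>> {"method": "carry_out", "body": {"series": [{"dx":5,"dy":-1.1,"dz":0.5,"rx":0,"ry":0,"rz":2,"hand":5.5},{"dx":9.5,"dy":-2.2,"dz":1.5,"rx":0,"ry":0,"rz":4,"hand":5.5},{"dx":14,"dy":-3.2,"dz":2.5,"rx":0,"ry":0,"rz":6,"hand":5.5},{"dx":17.5,"dy":-4,"dz":3.4,"rx":0,"ry":0,"rz":6,"hand":5.5},{"dx":19,"dy":-4.3,"dz":3.4,"rx":0,"ry":0,"rz":6,"hand":5.5},{"dx":19,"dy":-4.3,"dz":3.4,"rx":0,"ry":0,"rz":6,"hand":5.5},{"dx":19,"dy":-4.3,"dz":3.4,"rx":0,"ry":0,"rz":6,"hand":5.5}]}}

```text
time_s: 4.9
ee_pos: [0.6036, -0.0598, 0.2761]
eef_rot: [3.055, 0.73, -0.005]
ft_force: [0.6, -0.1, -0.8]
grip_width: 0.0633
```

```bash
python3 m.py m2
```

```text
steel 0.61 [259. 108. 310. 177.]
 wrist [ 0.5775 -0.0028] 26.73 0.036
 fixed/all [ 0.5783 -0.0028] 27.75 0.053
 fixed/all [ 0.5758 -0.0051] 28.07 0.095
 fixed/all [ 0.5774 -0.0031] 26.36 0.085
blue 0.68 [222. 213. 341. 295.]
 held: jaw,y,z mm [ -0.39   0.42 196.55] roll,yaw [-0.3 -0. ] 0.012
blue 0.58 [ 29.  80. 180. 195.]
now TCP [ 0.6035 -0.0607  0.2769] jaw yaw 26.77 tilt 0.11 j [ 0.31  0.72 -0.41  1.68  0.38  0.81  0.2 ] t 5.05 w 0.06337912277356691 F [ 0.4 -0.6 -1.1]
shift cm [ 0.37 -6.32  0.98] turn deg [0.02 0.11 1.27]
```

View pics/m2.png

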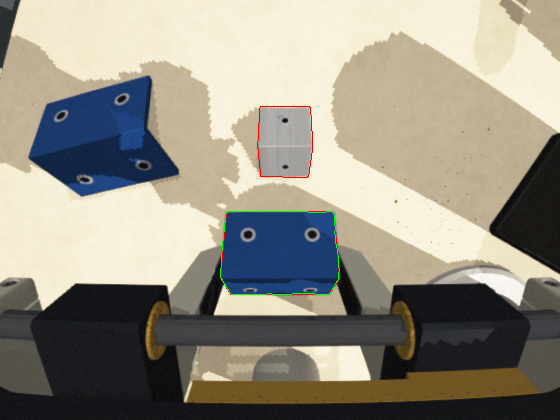

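```bash
python3 -c "
from go import *
delta([.5776,-.0023,.075],26.7)"
```

```text
now TCP [ 0.6035 -0.0607  0.2769] jaw yaw 26.77 tilt 0.11 j [ 0.31  0.72 -0.41  1.68  0.38  0.81  0.2 ] t 5.05 w 0.06337912277356691 F [ 0.4 -0.6 -1.1]
shift cm [ 0.33 -6.38  3.48] turn deg [0.02 0.11 0.07]
```

>>> {"method": "carry_out", "body": {"series": [{"dx":0.3,"dy":-3,"dz":1.0,"rx":0,"ry":0.1,"rz":0,"hand":5.5},{"dx":0.3,"dy":-5.5,"dz":2.2,"rx":0,"ry":0.1,"rz":0,"hand":5.5},{"dx":0.3,"dy":-6.4,"dz":3.0,"rx":0,"ry":0.1,"rz":0,"hand":5.5},{"dx":0.3,"dy":-6.4,"dz":3.5,"rx":0,"ry":0.1,"rz":0,"hand":5.5},{"dx":0.3,"dy":-6.4,"dz":3.5,"rx":0,"ry":0.1,"rz":0,"hand":5.5},{"dx":0.3,"dy":-6.4,"dz":3.5,"rx":0,"ry":0.1,"rz":0,"hand":5.5}]}}

```text
time_s: 5.65
ee_pos: [0.5779, -0.0043, 0.242]
eef_rot: [3.055, 0.722, 0.001]
ft_force: [0.5, -0.4, -0.4]
grip_width: 0.0635
```

```bash
python3 -c "
from go import *
import numpy as np
cv2.imwrite('pics/w4.png',viewer.snapshot('wrist'))
P=[]
for i in range(5):
    viewer.snapshot('wrist'); s=robot.read_state(); P.append(np.r_[s['ee_pos'],s['ft_force']])
print(np.mean(P,0).round(4),np.std(P,0).round(4))
delta([.5776,-.0023,.0305],26.7)"
```

```text
[ 0.5777 -0.0031  0.2421  0.1951  0.5078 -1.4408] [2.000e-04 4.000e-04 1.000e-04 5.270e-01 4.216e-01 4.054e-01]
now TCP [ 0.5775 -0.0026  0.242 ] jaw yaw 26.73 tilt 0.04 j [ 0.2   0.73 -0.38  1.8   0.4   0.69  0.06] t 5.95 w 0.0638343699517774 F [-0.   1.1 -1.1]
shift cm [ 0.03 -0.03  4.45] turn deg [ 0.04 -0.01  0.03]
```

View pics/w4.png

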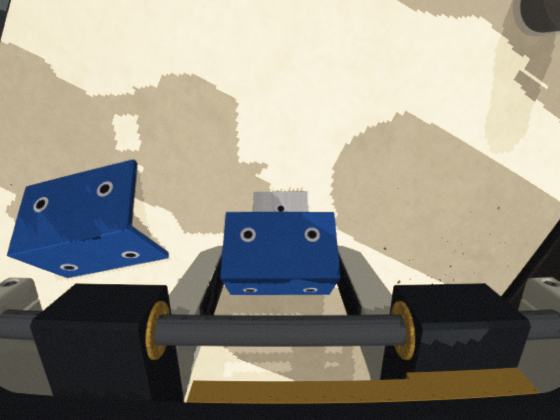

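>>> {"method": "carry_out", "body": {"series": [{"dx":0,"dy":-0.03,"dz":2.0,"rx":0,"ry":0,"rz":0,"hand":5.5},{"dx":0,"dy":-0.03,"dz":3.0,"rx":0,"ry":0,"rz":0,"hand":5.5},{"dx":0,"dy":-0.03,"dz":3.8,"rx":0,"ry":0,"rz":0,"hand":5.5},{"dx":0,"dy":-0.03,"dz":4.1,"rx":0,"ry":0,"rz":0,"hand":5.5},{"dx":0,"dy":-0.03,"dz":4.2,"rx":0,"ry":0,"rz":0,"hand":5.5},{"dx":0,"dy":-0.03,"dz":4.2,"rx":0,"ry":0,"rz":0,"hand":5.5}]}}

```text
time_s: 6.55
ee_pos: [0.5775, -0.0024, 0.2003]
eef_rot: [3.056, 0.726, 0.002]
ft_force: [-0.1, -0.3, -0.8]
grip_width: 0.0635
```

```bash
cat > av.py <<'E'
from go import *
P=[]
for i in range(4):
    im=viewer.snapshot('wrist'); s=robot.read_state(); P.append(np.r_[s['ee_pos'],s['ft_force']])
print(np.mean(P,0).round(4))
cv2.imwrite('pics/'+__import__('sys').argv[1]+'.png',im)
E
python3 av.py w5
```

```text
[ 0.5775 -0.0023  0.2005 -0.0033 -0.218  -1.2834]
```

View pics/w5.png

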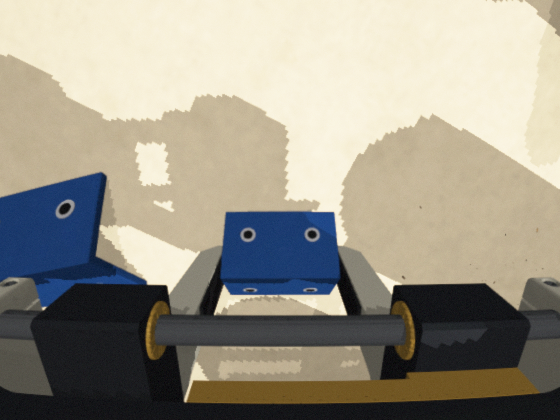

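Not in contact yet. Lowering in fine steps while watching the force.

>>> {"method": "carry_out", "body": {"series": [{"dx":0,"dy":0,"dz":0.1,"rx":0,"ry":0,"rz":0,"hand":5.5},{"dx":0,"dy":0,"dz":0.2,"rx":0,"ry":0,"rz":0,"hand":5.5},{"dx":0,"dy":0,"dz":0.25,"rx":0,"ry":0,"rz":0,"hand":5.5},{"dx":0,"dy":0,"dz":0.25,"rx":0,"ry":0,"rz":0,"hand":5.5}]}}

```text
time_s: 7.15
ee_pos: [0.5781, -0.003, 0.1986]
eef_rot: [3.055, 0.725, 0.005]
ft_force: [1.0, -3.2, 4.6]
grip_width: 0.0635
```

```bash
python3 av.py w6
```

```text
[ 5.7810e-01 -3.0000e-03  1.9860e-01  5.6470e-01 -3.3935e+00  5.0549e+00]
```

>>> {"method": "carry_out", "body": {"series": [{"dx":0,"dy":0.05,"dz":0.1,"rx":0,"ry":0,"rz":0,"hand":5.5},{"dx":0,"dy":0.05,"dz":0.15,"rx":0,"ry":0,"rz":0,"hand":5.5},{"dx":0,"dy":0.05,"dz":0.15,"rx":0,"ry":0,"rz":0,"hand":5.5}]}}

```text
time_s: 7.65
ee_pos: [0.5784, -0.0032, 0.1981]
eef_rot: [3.054, 0.726, 0.005]
ft_force: [-1.1, -1.5, 9.5]
grip_width: 0.0634
```

```bash
python3 av.py w7
```

```text
[ 5.7840e-01 -3.2000e-03  1.9810e-01 -7.1570e-01 -2.0181e+00  9.4615e+00]
```

>>> {"method": "carry_out", "body": {"series": [{"dx":0,"dy":0,"dz":0,"rx":0,"ry":0,"rz":0,"hand":6.6},{"dx":0,"dy":0,"dz":0,"rx":0,"ry":0,"rz":0,"hand":7.2},{"dx":0,"dy":0,"dz":0,"rx":0,"ry":0,"rz":0,"hand":8.5},{"dx":0,"dy":0,"dz":0,"rx":0,"ry":0,"rz":0,"hand":8.5}]}}

```text
time_s: 8.25
ee_pos: [0.5781, -0.0029, 0.1976]
eef_rot: [3.055, 0.726, 0.004]
ft_force: [-0.2, 0.5, -0.9]
grip_width: 0.0828
```

```bash
python3 av.py w8
```

```text
[ 0.5782 -0.0031  0.1978  0.2084  0.0447 -0.2082]
```

View pics/w8.png

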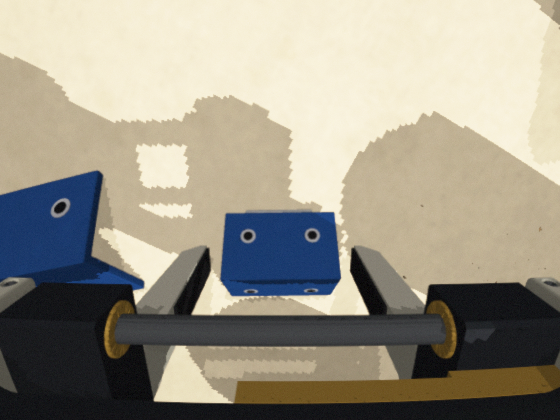

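>>> {"method": "carry_out", "body": {"series": [{"dx":0,"dy":0,"dz":-2,"rx":0,"ry":0,"rz":0,"hand":8.5},{"dx":0,"dy":0,"dz":-5,"rx":0,"ry":0,"rz":0,"hand":8.5},{"dx":0,"dy":1,"dz":-9,"rx":0,"ry":0,"rz":0,"hand":8.5},{"dx":-2,"dy":5,"dz":-11,"rx":0,"ry":0,"rz":0,"hand":8.5},{"dx":-4,"dy":9,"dz":-13,"rx":0,"ry":0,"rz":0,"hand":8.5},{"dx":-4,"dy":9,"dz":-13,"rx":0,"ry":0,"rz":0,"hand":8.5},{"dx":-4,"dy":9,"dz":-13,"rx":0,"ry":0,"rz":0,"hand":8.5}]}}

```text
time_s: 9.15
ee_pos: [0.5824, -0.103, 0.3284]
eef_rot: [3.055, 0.72, 0.006]
ft_force: [0.2, 0.4, -0.4]
grip_width: 0.0853
```

```bash
cat > v.py <<'E'
from h2 import *
c=viewer.calibration('wrist'); im=viewer.snapshot('wrist')
cv2.imwrite('pics/v.png',im)
flatz=lambda p:(lambda V:R.from_euler('z',p[2]).apply(V)+[p[0],p[1],p[3]])
for d in viewer.cut_out('blue_guard','wrist'):
    m=d['mask']; cen=np.argwhere(m).mean(0)[::-1]; g=ray([cen],c,.02)[0]
    print(round(d['confidence'],2),np.round(d['bbox']),g.round(3))
    if np.hypot(g[0]-.578,g[1]+.003)<.04:
        r=fit2([(m.astype(float),c)],faces(.064),flatz,[.578,-.003,.466,.0057],[.003,.003,.05,.004]); print(' fit',r.x.round(4),np.degrees(r.x[2]).round(2),r.fun.round(3))
        for z in(.0057,.009,.0):
            r=fit2([(m.astype(float),c)],faces(.064),lambda p:flatz([*p,z]),[.578,-.003,.466],[.003,.003,.05]); print(' z',z,r.x.round(4),r.fun.round(4))
for d in viewer.cut_out('steel_guard','wrist'): print('steel',round(d['confidence'],2),np.round(d['bbox']))
delta([.578,-.003,.1],26.7)
x0,y0=170,60
cv2.imwrite('pics/vz.png',cv2.resize(im[60:240,170:400],None,fx=3.3,fy=3.3,interpolation=cv2.INTER_CUBIC))
cv2.imwrite('pics/vs.png',viewer.snapshot('side'))
E
python3 v.py
```

```text
0.83 [288.  74. 365. 139.] [ 0.578 -0.002  0.02 ]
 fit [ 5.783e-01 -2.200e-03  4.911e-01  3.000e-04] 28.14 0.022
 z 0.0057 [ 0.5777 -0.0027  0.4771] 0.036
 z 0.009 [ 0.5772 -0.0032  0.4827] 0.0564
 z 0.0 [ 0.5781 -0.0023  0.4925] 0.0227
0.6 [108.  50. 230. 154.] [ 0.449 -0.064  0.02 ]
0.38 [264. 294. 364. 380.] [ 0.701 -0.244  0.02 ]
now TCP [ 0.5824 -0.0993  0.3275] jaw yaw 26.9 tilt 0.13 j [ 0.41  0.64 -0.45  1.69  0.34  0.89  0.29] t 9.3 w 0.0848543738361616 F [0.7 0.1 0.6]
shift cm [ 3.96 -8.8   6.05] turn deg [ 0.06 -0.12  0.2 ]
```

View pics/v.png

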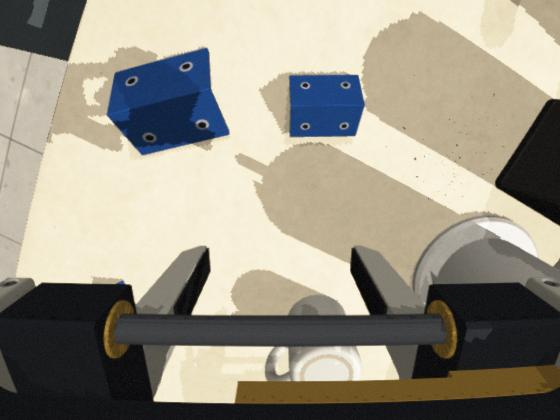

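View pics/vs.png

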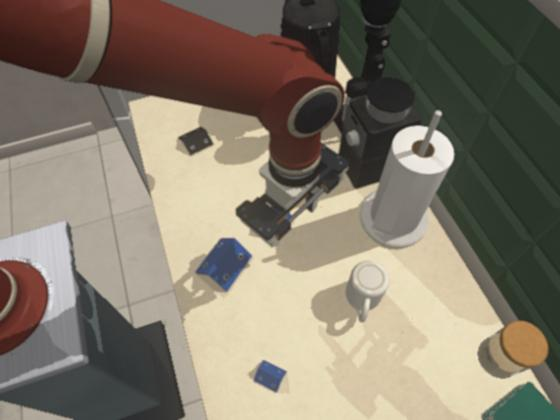

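>>> {"method": "carry_out", "body": {"series": [{"dx":-4,"dy":0.2,"dz":2,"rx":0,"ry":0,"rz":0,"hand":8.5},{"dx":-8,"dy":0.2,"dz":4.5,"rx":0,"ry":0,"rz":0,"hand":8.5},{"dx":-9,"dy":0.2,"dz":6,"rx":0,"ry":0,"rz":0,"hand":8.5},{"dx":-9,"dy":0.2,"dz":7,"rx":0,"ry":0,"rz":0,"hand":8.5},{"dx":-9,"dy":0.2,"dz":7,"rx":0,"ry":0,"rz":0,"hand":8.5}]}}

```text
time_s: 9.85
ee_pos: [0.5038, -0.1404, 0.2563]
eef_rot: [-3.053, -0.735, -0.002]
ft_force: [0.2, 0.8, 0.2]
grip_width: 0.0853
```

```bash
sed -i 's/im\[60:240,170:400\],None,fx=3.3,fy=3.3/im[0:250,360:560],None,fx=2.4,fy=2.4/' v.py; python3 v.py
```

```text
0.92 [409.  70. 525. 151.] [ 0.578 -0.002  0.02 ]
 fit [ 0.5797 -0.0015  0.4785  0.0023] 27.41 0.017
 z 0.0057 [ 0.5782 -0.0025  0.4794] 0.0279
 z 0.009 [ 0.5764 -0.0039  0.4832] 0.0539
 z 0.0 [ 0.5808 -0.0009  0.4765] 0.0219
0.86 [162. 348. 195. 383.] [ 0.48  -0.295  0.02 ]
0.73 [185.  31. 336. 170.] [ 0.449 -0.063  0.02 ]
now TCP [ 0.5048 -0.1405  0.258 ] jaw yaw 27.06 tilt 0.29 j [ 0.49  0.65 -0.4   1.94  0.42  0.63  0.3 ] t 10.0 w 0.08500861081823435 F [ 0.6 -0.1 -0.4]
shift cm [12.78 -8.92 -0.86] turn deg [ 0.11 -0.27  0.36]
```

View pics/v.png

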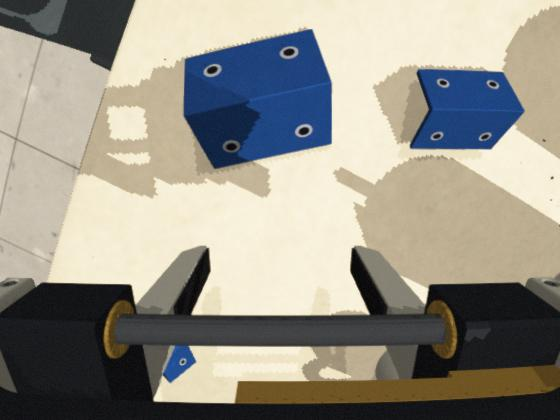

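View pics/vz.png

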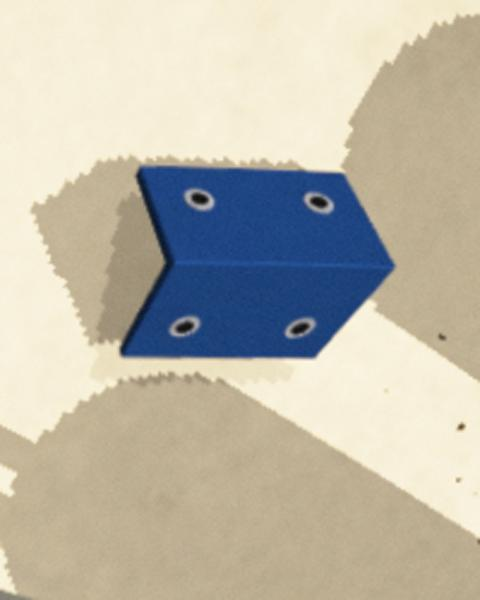

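>>> {"method": "carry_out", "body": {"series": [{"dx":-2,"dy":0,"dz":-3,"rx":0,"ry":8,"rz":0,"hand":8.5},{"dx":-4,"dy":0,"dz":-4,"rx":0,"ry":16,"rz":0,"hand":8.5},{"dx":-6,"dy":0,"dz":-4,"rx":0,"ry":24,"rz":0,"hand":8.5},{"dx":-8,"dy":0,"dz":-4,"rx":0,"ry":32,"rz":0,"hand":8.5},{"dx":-8,"dy":0,"dz":-4,"rx":0,"ry":36,"rz":0,"hand":8.5},{"dx":-8,"dy":0,"dz":-4,"rx":0,"ry":36,"rz":0,"hand":8.5},{"dx":-8,"dy":0,"dz":-4,"rx":0,"ry":36,"rz":0,"hand":8.5}]}}

```text
time_s: 10.75
ee_pos: [0.4339, -0.1771, 0.2983]
eef_rot: [-2.778, -0.669, -0.911]
ft_force: [-0.8, 0.5, -0.2]
grip_width: 0.0848
```

```bash
python3 v.py
```

```text
0.97 [ 48.  45. 205. 167.] [ 0.444 -0.065  0.02 ]
0.88 [249.  79. 319. 139.] [ 0.576 -0.003  0.02 ]
 fit [ 5.826e-01  2.000e-04  4.850e-01 -1.600e-03] 27.79 0.034
 z 0.0057 [ 0.5783 -0.0027  0.4795] 0.0534
 z 0.009 [ 0.5766 -0.0037  0.4795] 0.07
 z 0.0 [ 5.815e-01 -4.000e-04  4.840e-01] 0.0339
now TCP [ 0.4343 -0.1762  0.2983] jaw yaw 27.32 tilt 36.26 j [ 1.07  0.64 -0.9   2.18  0.26  0.08  0.63] t 10.9 w 0.08513290269029239 F [ 0.4 -0.2 -0.4]
shift cm [14.85 -8.86 14.74] turn deg [  0.06 -36.26   0.51]
```

View pics/v.png

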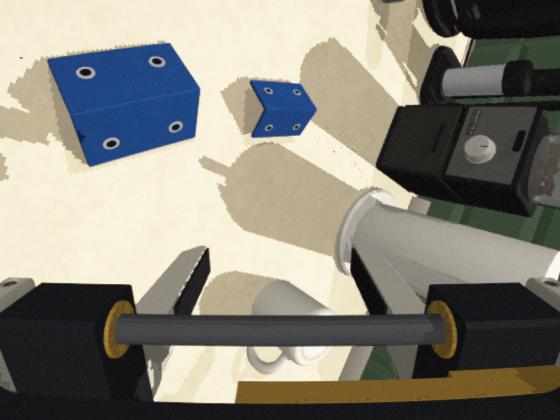

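```bash
python3 -c "
import cv2
im=cv2.imread('pics/v.png')[60:160,220:340]
cv2.imwrite('pics/vz2.png',cv2.resize(im,None,fx=6,fy=6,interpolation=cv2.INTER_CUBIC))"
```

```text
(no output)
```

View pics/vz2.png

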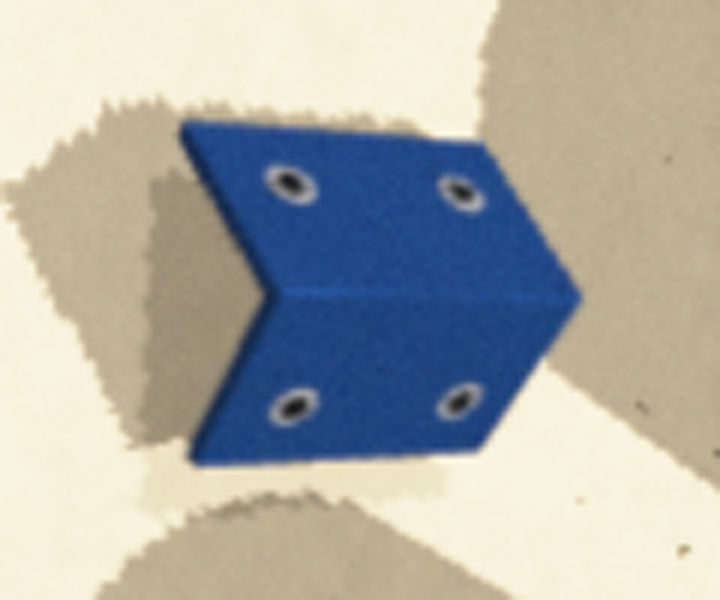

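```bash
cat > f.py <<'E'
from h2 import *
im=viewer.snapshot('top'); cv2.imwrite('pics/t9.png',im)
a=cv2.imread('pics/top0.png')
c=viewer.calibration('top')
for q in('blue_guard','black_guard','mug','steel_guard'):
    for d in viewer.cut_out(q,'top'):
        m=d['mask']; cen=np.argwhere(m).mean(0)[::-1]; g=ray([cen],c,.02)[0]
        print(q,round(d['confidence'],2),np.round(d['bbox']),g.round(3))
        if q=='blue_guard' and np.hypot(g[0]-.578,g[1]+.003)<.04:
            r=fit2([(m.astype(float),c)],faces(.064),lambda p:(lambda V:R.from_euler('z',p[2]).apply(V)+[p[0],p[1],.0057]),[.578,-.003,.466],[.003,.003,.05]); print(' fit',r.x.round(4),np.degrees(r.x[2]).round(2),r.fun.round(3))
E
python3 f.py
```

```text
blue_guard 0.74 [247. 185. 281. 223.] [ 0.578 -0.002  0.02 ]
 fit [ 0.5785 -0.0025  0.4837] 27.72 0.042
blue_guard 0.72 [391. 243. 409. 258.] [ 0.473 -0.305  0.02 ]
blue_guard 0.57 [265. 238. 318. 289.] [ 0.448 -0.064  0.02 ]
black_guard 0.76 [122. 237. 159. 267.] [0.475 0.272 0.02 ]
mug 0.85 [343. 130. 389. 170.] [ 0.695 -0.232  0.02 ]
```

View pics/t9.png

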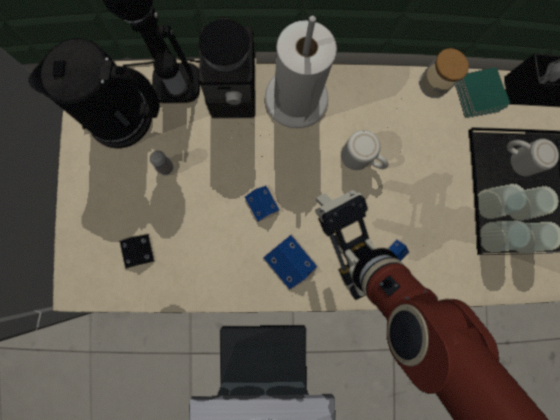

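```bash
python3 -c "
from plant import robot
print(robot.job_done(), robot.read_state()['time_s'])"
```

```text
the job is handed in; nothing more can be done
the job is handed in; nothing more can be done
```

The blue 64 mm guard is now nested over the short steel one and released. I handed the job in at about 11 s. There are three blue guards; I picked the middle one, whose length fitted 64 mm best in the wrist picture.

**How it went:** I gripped it by its end faces, lowered it ridge on ridge until about 9.5 N upward showed it was seated, then opened the fingers and backed away clear.

**Last checks:**
- **Position:** the top camera put the blue guard at (0.5785, -0.0025), 27.7°. The same camera had put the steel at (0.5783, -0.0028), 27.75°, so it is centred and aligned to within about 1 mm and 1°.
- **Bystanders:** the black guard and the mug are where they were.
- **Height:** the arm's height at contact was about 5.5 mm above the pick height, close to the 5.7 mm expected.

**What disagreed:** fitting the height from the wrist pictures gave -2 to +2 mm. While the guard was still held, that camera also read it about 4 mm too low, so I went by the contact height and force instead. I could not see the steel guard under the roof to confirm the fit by eye.

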